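# Lay out the power-supply kit on its outline mats

## Robot

A 6-joint arm with a two-finger parallel gripper is mounted at the origin on the work surface. World frame = base frame: x ahead of the robot, y to its left, z up, the work surface at z = 0. Lengths are in m, angles in rad, forces in N, time in s.
With the tool pointing down it reaches from about 0.375 to 0.9 m from the base axis. Payload 3.1 kg.
Tool frame: the origin (TCP) lies on the centre line of the jaws, within the pads' length; the fingertips stand 22 mm ahead of it and the grasp point (between the pads) lies 3 mm ahead of it; z points along the fingers, x is the direction in which the jaws open and shut, and the axes are right-handed (so a half turn about z gives the same grasp; the last joint's range is limited). The gripper opens to 87 mm and grips with 3 to 60 N. Pads are 19 mm wide; open, the fingers measure 117 mm over their backs; the gripper's body (75 mm by 190 mm) begins 51 mm behind the grasp point.
Start: joints at [-1.452, 0.527, 1.433, -0, 1.181, -0.178], TCP at [0.183, -0.597, 0.245] pointing down, gripper open.
Joint ranges: [-3.08, 3.08], [-0.75, 2.2], [0.22, 2.44], [-1.43, 4.57], [0, 2.65], [-2.85, 2.85]. Speed limits (rad/s): [2.79, 2.79, 3.14, 3.14, 3.14, 3.14].

## Interface

Orientations are given as a unit quaternion [x, y, z, w].
In Python, from rig import robot, camera, order gives the robot as it stands.
- The arm moves only by the shell command python3 -m pendant 'ROWS' [OPENING] [FORCE]. ROWS is JSON, a list of rows, each a list of 2 entries, a list of its own where there are three numbers: the shift along the tool's x, y, z in mm, then the turn about the tool's z in degrees. A call has 1 to 8 rows; each row shifts and turns the commanded pose from where the row before left it, along the tool's axes as they then stand; what a row does not reach is not made up. A row lasts 1/8 s, in which the tool goes at most 62.5 mm and 10.7 degrees, less where a joint would pass 70% of its speed; a pose out of reach is approached as far as the arm can. A call with a gripper value outside its range is refused whole. OPENING is the finger opening in mm, from 0 to 87, set as the call begins (- or left out, the last holds). The fingers move at their own pace and stop on an object; FORCE is the grip in N (left out, the last holds). Time passes only in rows, so rows that do not move let the fingers close. It gives the time, the measured TCP pose, the force and the opening at its end, in the units of the state.
- robot.get_obs(): the state, without advancing time (a new reading comes with each control period).
- camera(name): name is "side" or "top"; returns a dict with "pixels" (400x640x3 uint8, blue, green, red), "mtx" (3x3 intrinsics, pixels), "k1" (the pictures are not rectified: a ray, as slopes to the right and down, at radius r is drawn at 1 + k1 r^2 times it, then the intrinsics apply), "R" (3x3) and "t" (3): a world point X has camera coordinates R X + t. Camera axes: x right, y down, z forward; pixel columns grow to the right and rows downward; lengths in m; the calibration is good to about 2 mm. A picture is of the moment at which its call begins. There is no depth.
- order.hand_in(): hands the job in, once; it reports no verdict.
The state is a dict: "time": time; "q": joint angles; "joint_velocities": joint speeds; "joint_torque": joint torques, N m; "position": TCP position; "tool_rot": TCP orientation; "ft_force": force on the tool from outside, world axes, zero at the start; "moment": the same for the moment, N m; "grip_width": finger opening in m.
Only numpy, scipy, OpenCV 4.12 (cv2) and the standard library are available. Lean on these libraries where they do the work, as an engineer would, in place of code of your own. Each camera call takes 0.05 s, during which the arm holds its last target. There are 200 camera calls.

## Task

Lay out the parts kit for the club's next power-supply build: take the transformer, the capacitor, the heat sink and the toroidal coil and stand each one upright inside the white outline of its own shape on the blue mats, long parts lined up with their outlines. Set each part down rather than dropping it, let go of everything, and leave the solder reel and the multimeter where they are.

Things in the scene. Friction and masses are not known exactly. Their poses are not given: they have to be found in the camera images.
- transformer_mid (a point): Small mains transformer, about 0.3 kg: dark steel core with a yellow coil, on a thin steel foot. 58 mm (x) by 42 mm (y), 46 mm high. The coil's flat faces, 42 mm apart along y, 34 mm wide along x and from 8 to 38 mm up, are what to grip. The point is its centre, half-way up; z up along its upright axis. It stands upright on the bench at the start, at any yaw. 
- capacitor_mid (a point): Electrolytic capacitor, about 0.07 kg: upright black cylinder with a silver top and a white stripe, 35 mm diameter, 50 mm high. The point is its centre, half-way up; z up along its upright axis. It stands upright on the bench at the start, at any yaw. 
- heatsink_mid (a point): Aluminium heat sink, about 0.1 kg: long silver block with fins along its length, 80 mm (x) by 26 mm (y), 32 mm high; grip it across the 26 mm. The point is its centre, half-way up; z up along its upright axis. It stands upright on the bench at the start, at any yaw. 
- toroid_mid (a point): Copper-wound toroidal coil, about 0.15 kg: a thick ring lying flat, 54 mm outer diameter, hole 24 mm, 28 mm high; it can be gripped across its outside. The point is its centre, half-way up; z up along its upright axis. It stands upright on the bench at the start, at any yaw. 
- mat_transformer: Blue rubber mat, 116 x 90 mm and 4 mm thick, fixed to the bench; the outline is flush with its top. Origin: centre of its underside on the bench, which lies straight below the centre of the outline; x along the 116 mm side, y along the 90 mm side, z up. White outline: a rectangle 74 mm (x) by 58 mm (y) inside its line, with two cross lines marking the coil: for the transformer, its long side along x.
- mat_capacitor: Blue rubber mat, 116 x 90 mm and 4 mm thick, fixed to the bench; the outline is flush with its top. Origin: centre of its underside on the bench, which lies straight below the centre of the outline; x along the 116 mm side, y along the 90 mm side, z up. White outline: a single small circle, 51 mm inside its line, at the mat's centre: for the capacitor.
- mat_heatsink: Blue rubber mat, 116 x 90 mm and 4 mm thick, fixed to the bench; the outline is flush with its top. Origin: centre of its underside on the bench, which lies straight below the centre of the outline; x along the 116 mm side, y along the 90 mm side, z up. White outline: a long rectangle 96 mm (x) by 42 mm (y) inside its line, with three thin lines along x marking the fins: for the heat sink, its length along x.
- mat_toroid: Blue rubber mat, 116 x 90 mm and 4 mm thick, fixed to the bench; the outline is flush with its top. Origin: centre of its underside on the bench, which lies straight below the centre of the outline; x along the 116 mm side, y along the 90 mm side, z up. White outline: a large circle, 70 mm inside its line, with a small circle in its middle marking the hole: for the toroidal coil.
- reel_mid (a point): Bystander: grey metal reel of solder lying flat, 60 mm diameter, 42 mm high, at one side of the work. The point is its centre, half-way up. Leave it where it is.
- meter_mid (a point): Bystander: orange hand multimeter with a black face lying on its back, 120 mm (x) by 62 mm (y), 36 mm high with its dial, at the other side of the work. The point is its centre, 15 mm above the bench. Leave it where it is.
Not all that is in view belongs to the job. Leave any green or turquoise look-alike of the part that bears transformer_mid alone.

How it is judged:
At the end, for the whole second after the job is handed in: Each part stands upright (0.12 rad), at rest and released on the mat with its own outline, centre within 12 mm of the outline's; transformer and heat sink have long sides within 0.35 rad of the outline's, either way round; reel and multimeter within 20 mm of their starts (horizontal distance between transformer_mid and mat_transformer below 0.012 m and angle between each of transformer_mid, capacitor_mid, heatsink_mid, toroid_mid's own z axis and vertical below 0.12 rad and height (world z) of transformer_mid below 0.035 m and linear speed of each of transformer, capacitor, heatsink, toroid below 0.02 m/s and angle between the x axis of transformer_mid and the x axis of mat_transformer, either way round below 0.35 rad and horizontal distance between capacitor_mid and mat_capacitor below 0.012 m and height (world z) of capacitor_mid below 0.037 m and horizontal distance between heatsink_mid and mat_heatsink below 0.012 m and height (world z) of heatsink_mid below 0.028 m and angle between the x axis of heatsink_mid and the x axis of mat_heatsink, either way round below 0.35 rad and horizontal distance between toroid_mid and mat_toroid below 0.012 m and height (world z) of toroid_mid below 0.026 m and distance of each of reel_mid, meter_mid from where it was at the start of the episode below 0.02 m); the robot touches nothing.
It fails at once if a part is dropped or thrown (faster than 0.8 m/s with no finger touching it) ((linear speed of transformer above 0.8 m/s and contact force between the fingers and transformer below 0.05 N) or (linear speed of capacitor above 0.8 m/s and contact force between the fingers and capacitor below 0.05 N) or (linear speed of heatsink above 0.8 m/s and contact force between the fingers and heatsink below 0.05 N) or (linear speed of toroid above 0.8 m/s and contact force between the fingers and toroid below 0.05 N)).
It fails at once if the solder reel or the multimeter is moved more than 20 mm (distance of any of reel_mid, meter_mid from where it was at the start of the episode above 0.02 m).
It also fails if it takes over 96 s, if anything falls off the work surface, if the arm or the gripper's body presses on something with over 40 N, if the wrist force passes 120 N, or if a joint passes its speed limit or range.

## Working session

There is one attempt and no reset: what is moved stays moved. The work goes in short steps, Python scripts to look and compute and a shell command to move; the robot and the scene stay as the last step left them, time stands still between calls to the robot, and variables do not carry over. Pictures are saved under pics/ and viewed, about 12 in all and at most 16, crops included, and the job is handed in when it is done.

```bash
mkdir -p pics; cat > h.py <<'E'
import numpy as np, cv2
from rig import robot, camera, order
def ray2plane(c,uv,z):
    uv=np.array(uv,float).reshape(-1,1,2)
    p=cv2.undistortPoints(uv,np.array(c["mtx"],float),np.array([c["k1"],0,0,0,0.])).reshape(-1,2)
    R=np.array(c["R"]);t=np.array(c["t"]);o=-R.T@t
    d=np.c_[p,np.ones(len(p))]@R
    return o+d*((z-o[2])/d[:,2])[:,None]
def proj(c,X):
    R=np.array(c["R"]);return cv2.projectPoints(np.array(X,float).reshape(-1,1,3),cv2.Rodrigues(R)[0],np.array(c["t"],float),np.array(c["mtx"],float),np.array([c["k1"],0,0,0,0.]))[0].reshape(-1,2)
E
python3 - <<'E'
from h import *
for n in("top","side"):
    c=camera(n);cv2.imwrite(f"pics/{n}0.png",c["pixels"]);print(n,np.round(c["mtx"],1).tolist(),c["k1"],np.round(-np.array(c["R"]).T@c["t"],3),np.round(c["R"],2).tolist())
o=robot.get_obs();print(o["time"],o["position"],o["tool_rot"],o["grip_width"],o["ft_force"])
E
```

```text
top [[483.8, 0.0, 315.2], [0.0, 483.8, 197.2], [0.0, 0.0, 1.0]] 0.0015280043838542337 [ 0.186 -0.016  1.577] [[-0.01, -1.0, -0.0], [-0.98, 0.01, -0.2], [0.2, 0.0, -0.98]]
side [[423.8, 0.0, 320.5], [0.0, 423.8, 190.8], [0.0, 0.0, 1.0]] -0.02001924698472766 [0.478 1.072 0.654] [[-1.0, -0.02, -0.01], [0.0, 0.49, -0.87], [0.02, -0.87, -0.49]]
0.1 [ 0.18335388 -0.59684852  0.24365052] [ 8.04189624e-01 -5.94371999e-01 -6.71960071e-04 -7.23589782e-04] 0.08725418247996412 [ 0.21179629  0.29782526 -0.37894171]
```

View pics/top0.png

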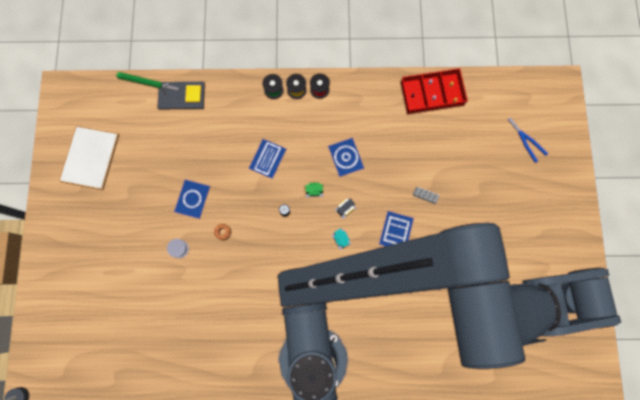

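View pics/side0.png

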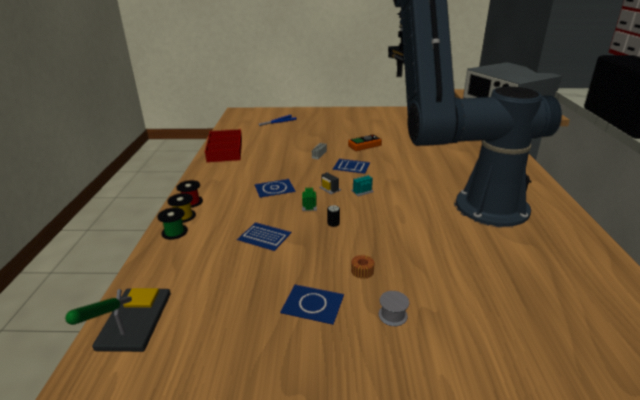

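Candidates for the transformer in the top view: the dark/yellow block at (346,207), the green one at (314,189) and the turquoise one at (342,238). I choose (346,207). The others are the capacitor (285,210), toroid (223,232), heat sink (426,195), reel (177,248), and the meter, which the arm hides. Mats: transformer (396,230), capacitor (192,199), heat sink (268,158), toroid (346,156).

```bash
cat > meas.py <<'E'
from h import *
def blobs(img,seeds,thr=22,win=26):
    lab=cv2.cvtColor(img,cv2.COLOR_BGR2LAB)
    out={}
    for n,(u,v,z) in seeds.items():
        x0,y0=u-win,v-win; w=lab[y0:v+win,x0:u+win].astype(float)
        wood=cv2.inRange(cv2.cvtColor(img,cv2.COLOR_BGR2HSV)[y0:v+win,x0:u+win],(8,70,110),(20,170,255))
        bg=np.median(w[wood>0],0)
        w4=cv2.resize(w,None,fx=4,fy=4,interpolation=cv2.INTER_CUBIC)
        m=(np.linalg.norm(w4-bg,axis=2)>thr).astype(np.uint8)
        k,l,s,c=cv2.connectedComponentsWithStats(m)
        d=[np.hypot(*(c[i]-4*win)) if s[i][4]>300 else 1e9 for i in range(1,k)]
        i=1+int(np.argmin(d))
        cn=max(cv2.findContours((l==i).astype(np.uint8),cv2.RETR_EXTERNAL,cv2.CHAIN_APPROX_NONE)[0],key=cv2.contourArea)
        M=cv2.moments(cn);cen=np.array([M['m10']/M['m00'],M['m01']/M['m00']])
        f=lambda p:(np.array(p)+.5)/4-.5+[x0,y0]
        out[n]=(f(cen),f(cv2.boxPoints(cv2.minAreaRect(cn))),z)
    return out
def report(c,seeds,**k):
    for n,(cen,box,z) in blobs(c["pixels"],seeds,**k).items():
        P=ray2plane(c,cen,z)[0];B=ray2plane(c,box,z);e=[B[1]-B[0],B[2]-B[1]];L=[np.hypot(*a[:2]) for a in e];a=e[int(np.argmax(L))]
        print(n,"px",cen.round(1),"xyz",P.round(4),"size",np.round(L,3),"long-axis yaw deg",round(np.degrees(np.arctan2(a[1],a[0]))%180,1))
TOP=dict(mT=(396,230,.004),mC=(192,199,.004),mH=(268,158,.004),mO=(346,156,.004),trafo=(346,207,.023),cap=(285,210,.025),hs=(426,195,.016),tor=(223,232,.014),reel=(177,248,.021),green=(314,189,.023),turq=(342,238,.023))
SIDE=dict(mT=(352,166,.004),mC=(313,304,.004),mH=(265,236,.004),mO=(275,188,.004),trafo=(330,183,.023),cap=(333,216,.025),hs=(319,151,.016),tor=(362,266,.014),reel=(393,308,.021),meter=(365,142,.015))
E
python3 - <<'E'
from meas import *
for n,s in(("top",TOP),("side",SIDE)):
    c=camera(n);print(n);report(c,s)
    if n=="top": a=cv2.resize(c["pixels"][130:270,150:450],(800,373),interpolation=cv2.INTER_CUBIC);cv2.imwrite("pics/crop1.png",a)
E
```

```text
top
mT px [397.3 236.9] xyz [ 0.38  -0.28   0.004] size [0.171 0.149] long-axis yaw deg 89.4
mC px [191.7 198.7] xyz [0.514  0.3969 0.004 ] size [0.126 0.099] long-axis yaw deg 164.8
mH px [267.1 158.1] xyz [0.6515 0.1479 0.004 ] size [0.123 0.1  ] long-axis yaw deg 156.4
mO px [345.7 156.9] xyz [ 0.6531 -0.1176  0.004 ] size [0.099 0.123] long-axis yaw deg 17.9
trafo px [345.  207.2] xyz [ 0.4766 -0.1104  0.023 ] size [0.07  0.048] long-axis yaw deg 129.7
cap px [284.2 210. ] xyz [0.469  0.0881 0.025 ] size [0.04 0.05] long-axis yaw deg 9.4
hs px [425.5 195.4] xyz [ 0.5149 -0.3766  0.016 ] size [0.04  0.088] long-axis yaw deg 64.9
tor px [222.6 232.2] xyz [0.3997 0.289  0.014 ] size [0.055 0.059] long-axis yaw deg 51.0
reel px [177.5 248. ] xyz [0.349  0.4312 0.021 ] size [0.062 0.073] long-axis yaw deg 73.7
green px [313.8 189.4] xyz [ 0.5373 -0.0089  0.023 ] size [0.064 0.053] long-axis yaw deg 91.3
turq px [340.9 238.4] xyz [ 0.3746 -0.095   0.023 ] size [0.049 0.066] long-axis yaw deg 26.5
side
mT px [351.3 165.7] xyz [ 0.3996 -0.2688  0.004 ] size [0.113 0.137] long-axis yaw deg 162.2
mC px [312.9 303.9] xyz [0.5126 0.4032 0.004 ] size [0.101 0.124] long-axis yaw deg 162.5
mH px [264.3 236.1] xyz [0.6493 0.1551 0.004 ] size [0.115 0.155] long-axis yaw deg 153.9
mO px [274.3 187.8] xyz [ 0.6522 -0.1098  0.004 ] size [0.134 0.108] long-axis yaw deg 19.7
trafo px [329.8 182.9] xyz [ 0.4752 -0.1065  0.023 ] size [0.147 0.068] long-axis yaw deg 88.8
cap px [332.9 216.1] xyz [0.4673 0.0903 0.025 ] size [0.112 0.039] long-axis yaw deg 90.3
hs px [319.1 150.6] xyz [ 0.5144 -0.3734  0.016 ] size [0.131 0.088] long-axis yaw deg 66.5
tor px [362.4 266.8] xyz [0.4001 0.2925 0.014 ] size [0.082 0.057] long-axis yaw deg 84.1
reel px [393.1 308.2] xyz [0.3473 0.4323 0.021 ] size [0.101 0.063] long-axis yaw deg 79.9
meter px [364.3 142.4] xyz [ 0.341 -0.452  0.015] size [0.162 0.153] long-axis yaw deg 31.5
```

View pics/crop1.png

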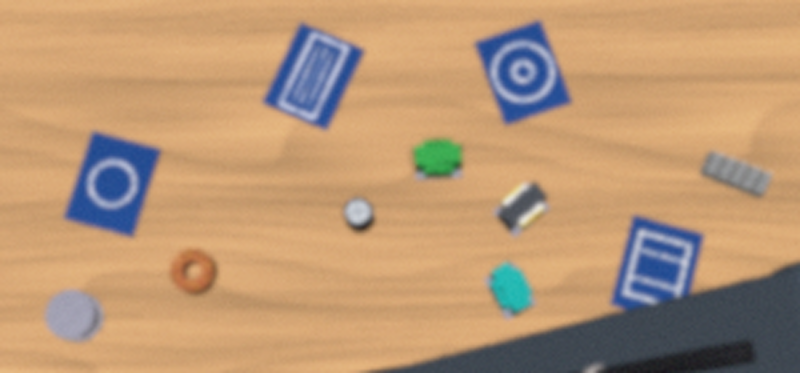

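Crop check: (523,207) in the crop shows the dark core with yellow flanks, which is the real transformer. Green sits at (438,158) and turquoise at (511,288). The measured sizes and heights fit, and the two views agree to within a few mm. The heat sink goes first.

```bash
cat > plan.py <<'E'
import sys
from h import *
def plan(x,y,z,yaw=None,step=60):
    o=robot.get_obs();p=np.array(o["position"]);q=o["tool_rot"];th=2*np.degrees(np.arctan2(q[1],q[0]))
    yaw=th if yaw is None else yaw
    turn=-((yaw-th+180)%360-180);d=np.array([x,y,z])-p
    n=max(1,int(np.ceil(max(np.linalg.norm(d)/step,abs(turn)/10.5))))
    rows=[]
    for i in range(n):
        t=np.radians(th-turn*i/n);v=d/n*1000
        s=[v[0]*np.cos(t)+v[1]*np.sin(t),v[0]*np.sin(t)-v[1]*np.cos(t),-v[2]]
        rows.append([[round(a,1) for a in s],round(turn/n,2)])
    print("t",round(o["time"],2),"pos",p.round(4),"yaw",round(th,1),"w",o["grip_width"],"turn",round(turn,1));print(str(rows).replace(" ",""))
plan(*[None if a=="-" else float(a) for a in sys.argv[1:]])
E
python3 plan.py .515 -.376 .13 -25
```

```text
t 0.2 pos [ 0.1834 -0.5971  0.2439] yaw -72.9 w 0.08693148398466279 turn -47.9
[[[np.float64(-22.8),np.float64(-76.4),np.float64(22.8)],np.float64(-9.59)],[[np.float64(-9.8),np.float64(-79.1),np.float64(22.8)],np.float64(-9.59)],[[np.float64(3.5),np.float64(-79.6),np.float64(22.8)],np.float64(-9.59)],[[np.float64(16.8),np.float64(-77.9),np.float64(22.8)],np.float64(-9.59)],[[np.float64(29.5),np.float64(-74.1),np.float64(22.8)],np.float64(-9.59)]]
```

```bash
sed -i 's/np.linalg.norm(d)\/step/1000*np.linalg.norm(d)\/step/; s/round(a,1) for/round(float(a),1) for/; s/round(turn\/n,2)/round(float(turn\/n),1)/' plan.py; python3 plan.py .515 -.376 .13 -25
```

```text
t 0.2 pos [ 0.1834 -0.5971  0.2439] yaw -72.9 w 0.08693148398466279 turn -47.9
[[[-16.3,-54.6,16.3],-6.8],[[-9.7,-56.1,16.3],-6.8],[[-2.9,-56.9,16.3],-6.8],[[3.9,-56.8,16.3],-6.8],[[10.6,-55.9,16.3],-6.8],[[17.2,-54.3,16.3],-6.8],[[23.6,-51.8,16.3],-6.8]]
```

```bash
python3 -m pendant '[[[-16,-55,16],-6.8],[[-10,-56,16],-6.8],[[-3,-57,16],-6.8],[[4,-57,16],-6.8],[[11,-56,16],-6.8],[[17,-54,16],-6.8],[[24,-52,16],-6.8],[[0,0,0],0]]' 87 20
python3 plan.py .515 -.376 .026 -25 30
python3 - <<'E'
from meas import *
c=camera("top");report(c,{k:TOP[k] for k in("mT","trafo")})
c=camera("side");report(c,{k:SIDE[k] for k in("mT",)})
E
```

```text
time: 1.2
position: [0.519, -0.3735, 0.1307]
tool_rot: [0.976, -0.216, -0.001, -0.001]
ft_force: [-0.2, 0.2, -0.1]
grip_width: 0.0868
t 1.2 pos [ 0.519  -0.3735  0.1307] yaw -25.0 w 0.0868374831547412 turn 0.0
[[[-0.6,1.0,26.2],0.0],[[-0.6,1.0,26.2],0.0],[[-0.6,1.0,26.2],0.0],[[-0.6,1.0,26.2],0.0]]
mT px [400.1 225.5] xyz [ 0.4173 -0.2907  0.004 ] size [0.171 0.162] long-axis yaw deg 89.4
trafo px [343.5 204.6] xyz [ 0.4855 -0.1056  0.023 ] size [0.171 0.172] long-axis yaw deg 178.1
mT px [351.3 165.7] xyz [ 0.3995 -0.2689  0.004 ] size [0.114 0.137] long-axis yaw deg 161.5
```

```bash
python3 -m pendant '[[[-0.6,1,26],0],[[-0.6,1,26],0],[[-0.6,1,26],0],[[-0.6,1,26],0],[[0,0,0],0]]'
python3 -m pendant '[[[0,0,0],0],[[0,0,0],0],[[0,0,0],0],[[0,0,0],0],[[0,0,0],0],[[0,0,0],0]]' 15 20
```

```text
time: 1.92
position: [0.5102, -0.3804, 0.0272]
tool_rot: [0.975, -0.221, -0.002, -0.001]
ft_force: [-0.6, -0.5, -0.1]
grip_width: 0.0868
time: 2.68
position: [0.5127, -0.3798, 0.0286]
tool_rot: [0.976, -0.219, -0.0, -0.0]
ft_force: [-0.3, 0.7, -0.1]
grip_width: 0.0347
```

```bash
python3 -m pendant '[[[0,0,0],0],[[0,0,0],0],[[0,0,0],0],[[0,0,0],0]]'
python3 -m pendant '[[[0,0,-15],0],[[0,0,-40],0],[[0,0,-50],0],[[0,0,0],0],[[0,0,0],0]]'
python3 plan.py .651 .148 .13 66
python3 - <<'E'
from meas import *
c=camera("side");cv2.imwrite("pics/s2.png",cv2.resize(c["pixels"][60:260,200:440],None,fx=2.5,fy=2.5))
E
```

```text
time: 3.18
position: [0.5127, -0.3799, 0.0285]
tool_rot: [0.976, -0.219, 0.0, 0.0]
ft_force: [0.9, 0.1, 0.3]
grip_width: 0.026
time: 3.8
position: [0.5122, -0.3794, 0.1338]
tool_rot: [0.976, -0.219, -0.0, -0.0]
ft_force: [-0.2, 0.1, -0.9]
grip_width: 0.026
t 3.8 pos [ 0.5122 -0.3794  0.1338] yaw -25.3 w 0.025985333212464858 turn -91.3
[[[-10.0,-53.6,0.4],-9.1],[[-1.4,-54.5,0.4],-9.1],[[7.3,-54.0,0.4],-9.1],[[15.8,-52.2,0.4],-9.1],[[23.9,-49.0,0.4],-9.1],[[31.3,-44.6,0.4],-9.1],[[38.0,-39.1,0.4],-9.1],[[43.8,-32.6,0.4],-9.1],[[48.4,-25.2,0.4],-9.1],[[51.7,-17.2,0.4],-9.1]]
```

View pics/s2.png

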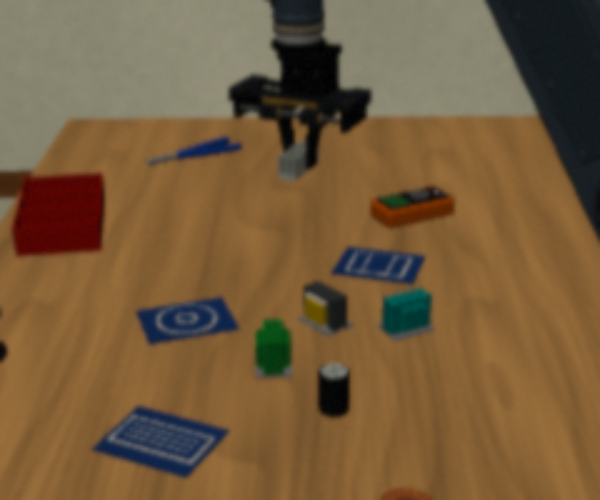

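The heat sink is held, with the opening at 26 mm. Now I carry it to its mat.

```bash
python3 -m pendant '[[[-10,-54,0],-9.1],[[-1,-54,0],-9.1],[[7,-54,0],-9.1],[[16,-52,0],-9.1],[[24,-49,0],-9.1],[[31,-45,0],-9.1],[[38,-39,0],-9.1],[[44,-33,0],-9.1]]'
python3 -m pendant '[[[48,-25,0],-9.1],[[52,-17,0],-9.1],[[0,0,60],0],[[0,0,0],0],[[0,0,0],0]]'
python3 - <<'E'
from meas import *
o=robot.get_obs();print(o["position"],2*np.degrees(np.arctan2(o["tool_rot"][1],o["tool_rot"][0])))
c=camera("side");cv2.imwrite("pics/s3.png",cv2.resize(c["pixels"][180:260,220:320],None,fx=6,fy=6,interpolation=cv2.INTER_CUBIC))
c=camera("top");report(c,{k:TOP[k] for k in("cap","mT")});cv2.imwrite("pics/t3.png",cv2.resize(c["pixels"][120:270,220:440],None,fx=3.6,fy=3.6,interpolation=cv2.INTER_CUBIC))
E
```

```text
time: 4.85
position: [0.6236, 0.0438, 0.1315]
tool_rot: [0.914, 0.405, -0.002, -0.001]
ft_force: [-0.4, -1.1, -1.3]
grip_width: 0.026
time: 5.48
position: [0.6527, 0.1464, 0.0733]
tool_rot: [0.84, 0.542, -0.001, -0.0]
ft_force: [-0.6, 0.1, -0.9]
grip_width: 0.0259
[0.65273302 0.14636344 0.07329393] 65.61515042011497
cap px [284.2 209.9] xyz [0.4692 0.088  0.025 ] size [0.04 0.05] long-axis yaw deg 8.9
mT px [396.  230.8] xyz [ 0.4002 -0.2766  0.004 ] size [0.122 0.098] long-axis yaw deg 163.1
```

View pics/s3.png

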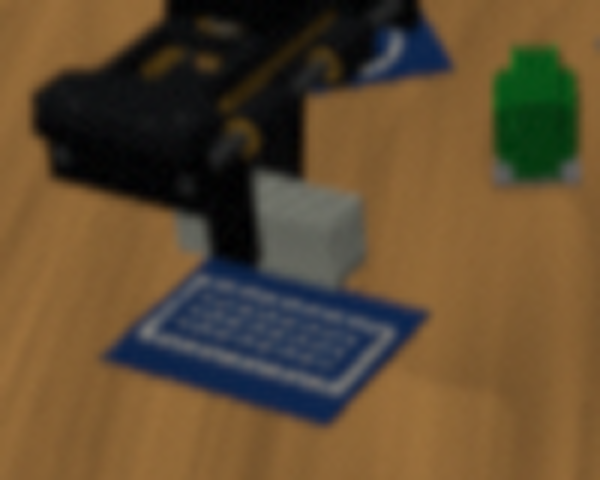

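View pics/t3.png

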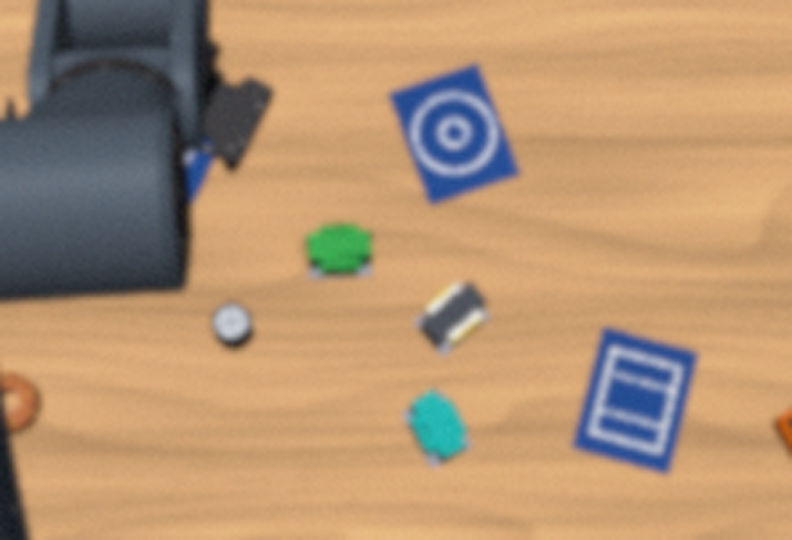

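The side view shows the sink above its mat, with near bottom corners at crop (180,249) and (335,288). I use these to get its offset along the jaws.

```bash
python3 - <<'E'
from meas import *
c=camera("side");o=robot.get_obs();p=np.array(o["position"])
uv=np.array([[180,249],[335,288]])/6+[220,180]
P=ray2plane(c,uv,p[2]-.0285);m=P.mean(0);print(P.round(4),np.linalg.norm(P[1]-P[0]))
u=(P[0]-P[1]);u/=np.linalg.norm(u);n=np.array([-u[1],u[0],0]);n*=np.sign(n[1])
print("centre",(m-13e-3*n).round(4),"yaw",np.degrees(np.arctan2(u[1],u[0])),"along",((m-p)@u),"tcp",p)
E
python3 plan.py .651 .148 .0345 66 15
```

```text
[[0.6837 0.1516 0.0477]
 [0.613  0.1815 0.0477]] 0.07675865782674156
centre [0.6433 0.1545 0.0477] yaw -22.917630997473378 along -0.013824207801909686 tcp [0.65476427 0.14615572 0.07622127]
t 5.62 pos [0.6548 0.1462 0.0762] yaw 65.6 w 0.02568945438655209 turn -0.4
[[[0.0,-1.4,13.9],-0.1],[[0.0,-1.4,13.9],-0.1],[[0.0,-1.4,13.9],-0.1]]
```

```bash
python3 -m pendant '[[[0,0,0],0],[[0,0,0],0]]';python3 plan.py .6583 .1465 .0345 66 11
```

```text
time: 5.88
position: [0.6537, 0.1467, 0.0749]
tool_rot: [0.84, 0.542, 0.001, 0.0]
ft_force: [-0.3, -0.4, -1.2]
grip_width: 0.0263
t 5.88 pos [0.6537 0.1467 0.0749] yaw 65.6 w 0.026321549622594063 turn -0.4
[[[0.4,1.1,10.1],-0.1],[[0.4,1.1,10.1],-0.1],[[0.4,1.1,10.1],-0.1],[[0.4,1.1,10.1],-0.1]]
```

```bash
python3 -m pendant '[[[0.4,1,10],0],[[0.4,1,10],0],[[0.4,1,10],0],[[0.4,1,10],0],[[0,0,0],0],[[0,0,0],0]]'
python3 -m pendant '[[[0,0,1],0],[[0,0,0],0]]'
python3 -m pendant '[[[0,0,1],0],[[0,0,0],0]]'
```

```text
time: 6.62
position: [0.6573, 0.1468, 0.0332]
tool_rot: [0.84, 0.542, -0.0, -0.0]
ft_force: [-1.3, -1.3, -0.1]
grip_width: 0.0255
time: 6.88
position: [0.6573, 0.1468, 0.0325]
tool_rot: [0.84, 0.542, -0.0, -0.0]
ft_force: [-0.5, 0.4, -0.9]
grip_width: 0.026
time: 7.12
position: [0.6575, 0.1468, 0.0318]
tool_rot: [0.84, 0.542, 0.0, 0.0]
ft_force: [-0.9, -0.5, -0.2]
grip_width: 0.0262
```

```bash
python3 -m pendant '[[[0,0,1],0],[[0,0,0],0]]'
python3 -m pendant '[[[0,0,0.7],0],[[0,0,0],0]]'
```

```text
time: 7.38
position: [0.6575, 0.1468, 0.0318]
tool_rot: [0.84, 0.542, 0.0, 0.0]
ft_force: [-2.0, -0.1, 5.2]
grip_width: 0.0259
time: 7.62
position: [0.6575, 0.1468, 0.0318]
tool_rot: [0.84, 0.542, 0.0, 0.0]
ft_force: [-2.4, -0.2, 8.9]
grip_width: 0.0258
```

Contact made, so I release, back off and check.

```bash
python3 -m pendant '[[[0,0,-1],0],[[0,0,0],0],[[0,0,0],0],[[0,0,0],0],[[0,0,0],0],[[0,0,0],0]]' 60
python3 -m pendant '[[[0,0,-30],0],[[0,0,-50],0],[[0,0,-30],0]]' 87
python3 plan.py .469 .089 .13 66
```

```text
time: 8.38
position: [0.6574, 0.1468, 0.0307]
tool_rot: [0.84, 0.542, -0.0, -0.0]
ft_force: [0.9, 0.6, 0.0]
grip_width: 0.06
time: 8.75
position: [0.6584, 0.1469, 0.1433]
tool_rot: [0.84, 0.542, 0.001, 0.001]
ft_force: [-0.0, 0.5, -0.1]
grip_width: 0.0815
t 8.75 pos [0.6584 0.1469 0.1433] yaw 65.7 w 0.08151849840945115 turn -0.3
[[[-32.7,-37.2,3.3],-0.1],[[-32.6,-37.2,3.3],-0.1],[[-32.6,-37.3,3.3],-0.1],[[-32.5,-37.3,3.3],-0.1]]
```

```bash
python3 -m pendant '[[[-33,-37,3],0],[[-33,-37,3],0],[[-33,-37,3],0],[[-32,-37,3],0],[[0,0,0],0],[[0,0,0],0]]'
python3 - <<'E'
from meas import *
c=camera("top");report(c,{k:TOP[k] for k in("mH",)});cv2.imwrite("pics/t4.png",cv2.resize(c["pixels"][130:190,230:310],None,fx=6,fy=6,interpolation=cv2.INTER_CUBIC))
c=camera("side");a=c["pixels"];cv2.imwrite("pics/s4.png",cv2.resize(a[190:270,220:320],None,fx=6,fy=6,interpolation=cv2.INTER_CUBIC))
E
python3 plan.py .469 .089 .031 66 25
```

```text
time: 9.5
position: [0.47, 0.0883, 0.1293]
tool_rot: [0.84, 0.542, 0.001, 0.001]
ft_force: [0.7, -0.3, -0.3]
grip_width: 0.0871
mH px [269.3 165. ] xyz [0.6275 0.1405 0.004 ] size [0.164 0.16 ] long-axis yaw deg 89.4
t 9.6 pos [0.4708 0.0885 0.1292] yaw 65.7 w 0.0869917595596734 turn -0.3
[[[-0.1,-0.5,24.6],-0.1],[[-0.1,-0.5,24.6],-0.1],[[-0.1,-0.5,24.6],-0.1],[[-0.1,-0.5,24.6],-0.1]]
```

View pics/s4.png

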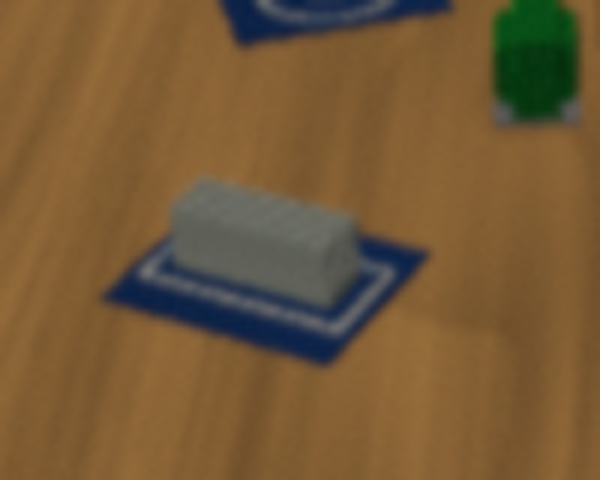

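The sink stands inside its outline: its near bottom edge runs (175,262)–(330,303) against the mat's near edge (105,297)–(325,362). I'll put numbers on that alongside the next move. Now the capacitor.

```bash
python3 -m pendant '[[[0,-0.5,25],0],[[0,-0.5,25],0],[[0,-0.5,25],0],[[0,-0.5,23],0],[[0,0,0],0]]'
python3 -m pendant '[[[0,0,0],0],[[0,0,0],0],[[0,0,0],0],[[0,0,0],0],[[0,0,0],0],[[0,0,0],0],[[0,0,0],0],[[0,0,0],0]]' 25 12
python3 - <<'E'
from meas import *
c=camera("side");f=lambda p:np.array(p)/6+[220,190]
P=ray2plane(c,f([[175,262],[330,303]]),.004);M=ray2plane(c,f([[105,297],[325,362],[428,255]]),.004)
u=(P[1]-P[0])/np.linalg.norm(P[1]-P[0]);n=np.array([-u[1],u[0],0]);n*=np.sign(n[1])
s=P.mean(0)-.013*n;m=(M[0]+M[2])/2;um=M[1]-M[0]
print(s,m,(s-m)@u,(s-m)@n,np.linalg.norm(P[1]-P[0]),np.linalg.norm(um),np.linalg.norm(M[2]-M[1]),np.degrees([np.arctan2(u[1],u[0]),np.arctan2(um[1],um[0])]))
E
```

```text
time: 10.22
position: [0.4672, 0.0894, 0.0294]
tool_rot: [0.84, 0.542, -0.001, -0.001]
ft_force: [-0.5, 0.3, -0.5]
grip_width: 0.0871
time: 11.22
position: [0.4668, 0.0892, 0.0309]
tool_rot: [0.84, 0.542, 0.0, 0.0]
ft_force: [-0.1, -1.1, 1.4]
grip_width: 0.0345
[0.64987415 0.14753929 0.004     ] [0.64820959 0.1546238  0.004     ] -0.004296034182308643 -0.005874107323424618 0.07880854294055843 0.11140983777840441 0.08663891293912238 [157.04238504 155.55113642]
```

```bash
python3 -m pendant '[[[0,0,-15],0],[[0,0,-40],0],[[0,0,-45],0],[[0,0,0],0]]'
python3 plan.py .5135 .399 .13 66
```

```text
time: 11.78
position: [0.4689, 0.0893, 0.1343]
tool_rot: [0.84, 0.542, 0.003, 0.002]
ft_force: [0.6, -0.5, -1.3]
grip_width: 0.0346
t 11.78 pos [0.4689 0.0893 0.1343] yaw 65.7 w 0.03463640601477544 turn -0.3
[[[50.1,-14.5,0.7],-0.1],[[50.1,-14.4,0.7],-0.1],[[50.1,-14.4,0.7],-0.1],[[50.1,-14.3,0.7],-0.1],[[50.2,-14.3,0.7],-0.1],[[50.2,-14.3,0.7],-0.1]]
```

```bash
python3 -m pendant '[[[50,-14.5,0],0],[[50,-14.5,0],0],[[50,-14.5,0],0],[[50,-14.5,0],0],[[50,-14,0],0],[[50,-14,0],0],[[0,0,50],0],[[0,0,0],0]]'
python3 -m pendant '[[[0,0,0],0],[[0,0,0],0]]'
python3 - <<'E'
from meas import *
c=camera("side");cv2.imwrite("pics/s5.png",cv2.resize(c["pixels"][230:340,260:400],None,fx=5,fy=5,interpolation=cv2.INTER_CUBIC))
c=camera("top");report(c,{k:TOP[k] for k in("mO","trafo","mT","green")})
cv2.imwrite("pics/t5.png",cv2.resize(c["pixels"][130:190,235:305],None,fx=8,fy=8,interpolation=cv2.INTER_CUBIC))
E
python3 plan.py .5135 .399 .038 66 15
```

```text
time: 12.78
position: [0.5075, 0.3963, 0.0759]
tool_rot: [0.84, 0.543, -0.006, -0.0]
ft_force: [-1.3, 0.0, -0.6]
grip_width: 0.0351
time: 13.02
position: [0.5132, 0.3978, 0.0826]
tool_rot: [0.841, 0.542, 0.001, 0.0]
ft_force: [0.8, -0.3, 0.2]
grip_width: 0.0345
mO px [345.7 156.9] xyz [ 0.6531 -0.1176  0.004 ] size [0.099 0.123] long-axis yaw deg 17.6
trafo px [345.  207.2] xyz [ 0.4767 -0.1103  0.023 ] size [0.07  0.047] long-axis yaw deg 130.3
mT px [396.  230.8] xyz [ 0.4002 -0.2766  0.004 ] size [0.122 0.098] long-axis yaw deg 163.1
green px [313.8 189.4] xyz [ 0.5373 -0.009   0.023 ] size [0.064 0.053] long-axis yaw deg 91.2
t 13.12 pos [0.5131 0.3979 0.0827] yaw 65.6 w 0.034752080037453795 turn -0.4
[[[0.4,-0.0,14.9],-0.1],[[0.4,-0.0,14.9],-0.1],[[0.4,-0.0,14.9],-0.1]]
```

View pics/s5.png

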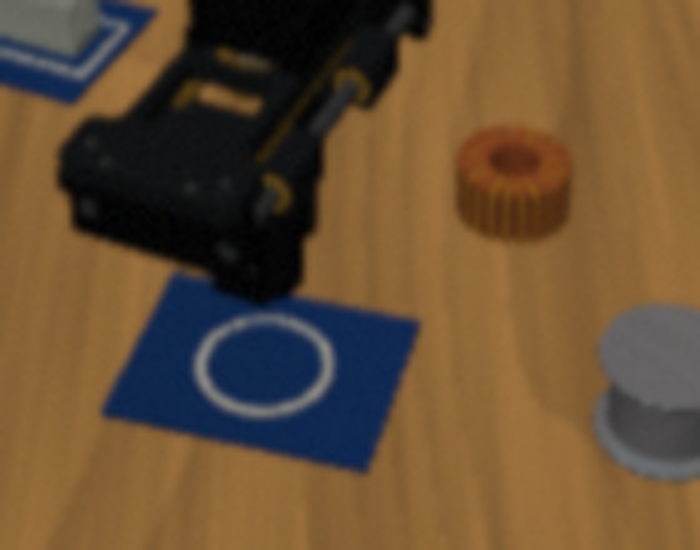

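View pics/t5.png

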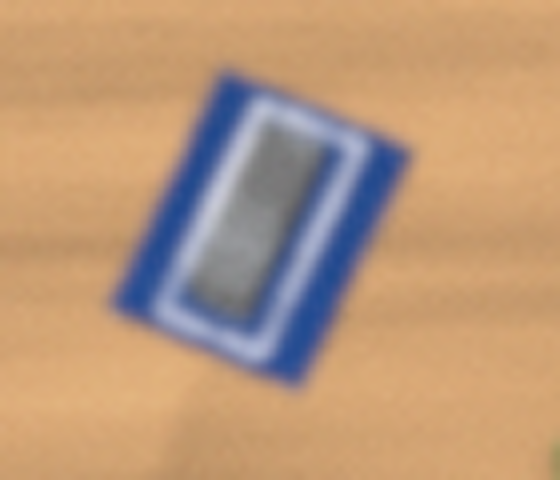

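The sink sits about 3 mm from its mat centre in the top view and about 7 mm in the side view, so I accept it. The capacitor is over its circle, and I lower it now.

```bash
python3 -m pendant '[[[0.6,0,11],0],[[0.6,0,11],0],[[0.6,0,11],0],[[0.2,0,11],0],[[0,0,0],0],[[0,0,0],0]]'
python3 -m pendant '[[[0,0,1],0],[[0,0,1],0],[[0,0,0],0]]'
python3 -m pendant '[[[0,0,1],0],[[0,0,0],0]]'
```

```text
time: 13.88
position: [0.5127, 0.3998, 0.0367]
tool_rot: [0.84, 0.542, -0.0, -0.0]
ft_force: [0.7, -0.1, -0.0]
grip_width: 0.0351
time: 14.25
position: [0.5128, 0.3998, 0.0349]
tool_rot: [0.84, 0.542, -0.0, -0.0]
ft_force: [-1.1, -0.3, -0.9]
grip_width: 0.0346
time: 14.5
position: [0.513, 0.3999, 0.0345]
tool_rot: [0.84, 0.542, 0.0, 0.0]
ft_force: [-0.7, -0.1, 4.6]
grip_width: 0.0345
```

```bash
python3 -m pendant '[[[0,0,0],0],[[0,0,0],0],[[0,0,0],0],[[0,0,0],0],[[0,0,0],0]]' 70
python3 -m pendant '[[[0,0,-30],0],[[0,0,-45],0],[[0,0,-30],0],[[0,0,0],0]]' 87
python3 plan.py .400 .2905 .13 66
```

```text
time: 15.12
position: [0.5128, 0.3998, 0.0337]
tool_rot: [0.84, 0.542, -0.0, -0.0]
ft_force: [0.2, 0.1, -0.5]
grip_width: 0.0689
time: 15.62
position: [0.5146, 0.4009, 0.1418]
tool_rot: [0.84, 0.542, 0.003, 0.0]
ft_force: [-0.2, -0.0, -0.3]
grip_width: 0.0866
t 15.62 pos [0.5146 0.4009 0.1418] yaw 65.7 w 0.08663313261167062 turn -0.3
[[[-49.3,-19.6,3.9],-0.1],[[-49.2,-19.7,3.9],-0.1],[[-49.2,-19.8,3.9],-0.1]]
```

```bash
python3 -m pendant '[[[-49,-20,4],0],[[-49,-20,4],0],[[-49,-20,4],0],[[0,0,0],0],[[0,0,0],0],[[0,0,0],0]]'
python3 plan.py .400 .2905 .026 66 26
python3 - <<'E'
from meas import *
c=camera("side");report(c,{k:SIDE[k] for k in("reel","mC")});cv2.imwrite("pics/s6.png",cv2.resize(c["pixels"][230:340,260:400],None,fx=5,fy=5,interpolation=cv2.INTER_CUBIC))
E
```

```text
time: 16.38
position: [0.3993, 0.2916, 0.1267]
tool_rot: [0.84, 0.542, 0.001, 0.0]
ft_force: [0.7, -0.2, 0.6]
grip_width: 0.0872
t 16.38 pos [0.3993 0.2916 0.1267] yaw 65.7 w 0.08720898507705217 turn -0.3
[[[-0.2,0.3,25.2],-0.1],[[-0.2,0.3,25.2],-0.1],[[-0.2,0.3,25.2],-0.1],[[-0.2,0.3,25.2],-0.1]]
reel px [393.1 308.2] xyz [0.3474 0.4323 0.021 ] size [0.101 0.063] long-axis yaw deg 79.6
mC px [313.  302.7] xyz [0.5127 0.3997 0.004 ] size [0.123 0.127] long-axis yaw deg 162.2
```

View pics/s6.png

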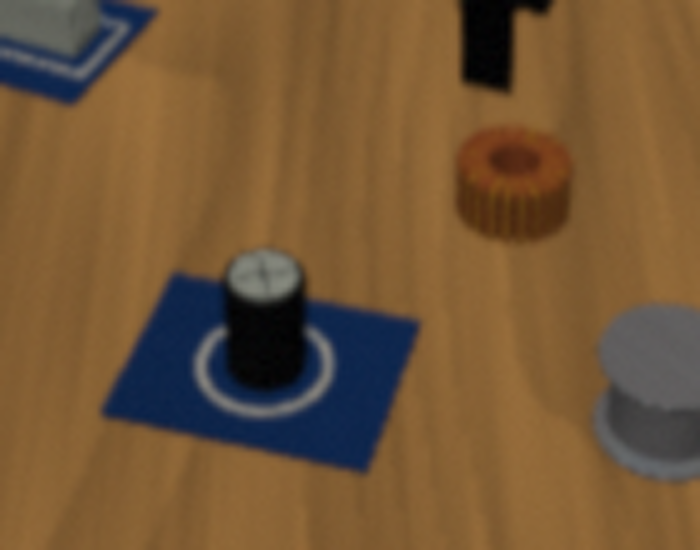

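The capacitor is upright in its circle: its base centre is near crop (264,360) and the circle's is (265,365), about 3 mm apart. Next is the toroid.

```bash
python3 -m pendant '[[[0,0,25],0],[[0,0,25],0],[[0,0,25],0],[[0,0,25],0],[[0,0,0],0]]'
python3 -m pendant '[[[0,0,0],0],[[0,0,0],0],[[0,0,0],0],[[0,0,0],0],[[0,0,0],0],[[0,0,0],0]]' 44 15
python3 -m pendant '[[[0,0,-15],0],[[0,0,-40],0],[[0,0,-50],0],[[0,0,0],0]]'
python3 plan.py .653 -.1145 .13 66
```

```text
time: 17.05
position: [0.3974, 0.2908, 0.0253]
tool_rot: [0.84, 0.542, -0.001, -0.0]
ft_force: [-0.7, 0.3, -0.2]
grip_width: 0.0872
time: 17.8
position: [0.3981, 0.291, 0.0274]
tool_rot: [0.84, 0.542, 0.001, 0.0]
ft_force: [-0.0, 0.7, 5.3]
grip_width: 0.0541
time: 18.3
position: [0.3995, 0.2915, 0.1354]
tool_rot: [0.84, 0.542, 0.004, 0.001]
ft_force: [0.2, -0.4, -1.2]
grip_width: 0.0546
t 18.3 pos [0.3995 0.2915 0.1354] yaw 65.7 w 0.054604093207626846 turn -0.3
[[[-33.2,49.8,0.7],-0.0],[[-33.2,49.8,0.7],-0.0],[[-33.3,49.7,0.7],-0.0],[[-33.3,49.7,0.7],-0.0],[[-33.3,49.7,0.7],-0.0],[[-33.4,49.7,0.7],-0.0],[[-33.4,49.6,0.7],-0.0],[[-33.4,49.6,0.7],-0.0]]
```

```bash
python3 -m pendant '[[[-33,50,0],0],[[-33,50,0],0],[[-33,50,0],0],[[-33,50,0],0],[[-33.5,50,0],0],[[-33.5,50,0],0],[[-33.5,49,0],0],[[-33.5,49,0],0]]'
python3 -m pendant '[[[0,0,50],0],[[0,0,0],0],[[0,0,0],0],[[0,0,0],0]]'
python3 plan.py .653 -.1145 .0345 66 15
python3 - <<'E'
from meas import *
c=camera("side");cv2.imwrite("pics/s7.png",cv2.resize(c["pixels"][140:220,230:340],None,fx=6,fy=6,interpolation=cv2.INTER_CUBIC))
E
```

```text
time: 19.3
position: [0.6499, -0.1171, 0.13]
tool_rot: [0.84, 0.542, -0.001, -0.002]
ft_force: [0.1, 0.1, -1.9]
grip_width: 0.0542
time: 19.8
position: [0.6514, -0.1151, 0.0836]
tool_rot: [0.84, 0.543, 0.001, 0.001]
ft_force: [0.5, -0.2, -0.6]
grip_width: 0.0542
t 19.8 pos [ 0.6514 -0.1151  0.0836] yaw 65.7 w 0.05422295022992106 turn -0.3
[[[0.3,0.3,12.3],-0.1],[[0.3,0.3,12.3],-0.1],[[0.3,0.3,12.3],-0.1],[[0.3,0.3,12.3],-0.1]]
```

View pics/s7.png

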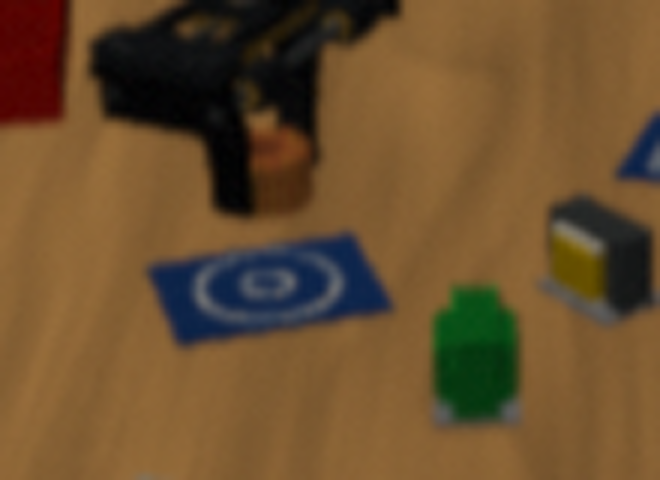

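The toroid is level over its mat, and allowing for parallax it sits 2–3 mm toward +x, so I keep the TCP at x≈0.651 and lower.

```bash
python3 -m pendant '[[[0,0,12],0],[[0,0,12],0],[[0,0,12],0],[[0,0,11],0],[[0,0,0],0],[[0,0,0],0]]'
python3 -m pendant '[[[0,0,1],0],[[0,0,1],0],[[0,0,0],0]]'
python3 -m pendant '[[[0,0,1],0],[[0,0,0],0]]'
```

```text
time: 20.6
position: [0.6508, -0.1158, 0.0348]
tool_rot: [0.84, 0.542, 0.0, 0.0]
ft_force: [-0.3, -0.1, -2.0]
grip_width: 0.0544
time: 20.98
position: [0.6507, -0.1157, 0.033]
tool_rot: [0.84, 0.542, 0.0, 0.0]
ft_force: [-0.2, -1.5, -0.5]
grip_width: 0.0545
time: 21.22
position: [0.6506, -0.1157, 0.0318]
tool_rot: [0.84, 0.542, -0.0, -0.0]
ft_force: [-0.4, -0.2, -1.5]
grip_width: 0.0543
```

```bash
python3 -m pendant '[[[0,0,1],0],[[0,0,0],0]]'
python3 -m pendant '[[[0,0,0.7],0],[[0,0,0],0]]'
```

```text
time: 21.48
position: [0.6507, -0.1157, 0.0315]
tool_rot: [0.84, 0.542, 0.0, 0.0]
ft_force: [-1.6, -0.0, 3.9]
grip_width: 0.0544
time: 21.72
position: [0.6507, -0.1158, 0.0315]
tool_rot: [0.84, 0.542, 0.0, 0.0]
ft_force: [-2.3, 0.3, 7.7]
grip_width: 0.0541
```

```bash
python3 -m pendant '[[[0,0,-1],0],[[0,0,0],0],[[0,0,0],0],[[0,0,0],0],[[0,0,0],0]]' 87
python3 -m pendant '[[[0,0,-30],0],[[0,0,-45],0],[[0,0,-30],0],[[0,0,0],0]]'
python3 plan.py .476 -.109 .13 40
```

```text
time: 22.35
position: [0.6506, -0.1157, 0.031]
tool_rot: [0.84, 0.542, -0.0, -0.0]
ft_force: [-0.5, -0.1, -0.2]
grip_width: 0.0861
time: 22.85
position: [0.6526, -0.1164, 0.1391]
tool_rot: [0.84, 0.542, 0.002, 0.003]
ft_force: [0.0, 0.4, -1.0]
grip_width: 0.0871
t 22.85 pos [ 0.6526 -0.1164  0.1391] yaw 65.7 w 0.08711236021920193 turn 25.7
[[[-22.0,-54.6,3.0],8.6],[[-29.9,-50.8,3.0],8.6],[[-37.1,-45.7,3.0],8.6]]
```

```bash
python3 -m pendant '[[[-22,-54,3],8.6],[[-30,-50,3],8.6],[[-37,-46,3],8.6],[[0,0,0],0],[[0,0,0],0],[[0,0,0],0]]'
python3 plan.py .476 -.109 .029 40 26
python3 - <<'E'
from meas import *
c=camera("side");cv2.imwrite("pics/s8.png",cv2.resize(c["pixels"][140:220,230:340],None,fx=6,fy=6,interpolation=cv2.INTER_CUBIC))
E
```

```text
time: 23.6
position: [0.4771, -0.1094, 0.127]
tool_rot: [0.94, 0.341, 0.001, 0.001]
ft_force: [-0.0, 0.2, -0.5]
grip_width: 0.087
t 23.6 pos [ 0.4771 -0.1094  0.127 ] yaw 39.9 w 0.08702306723442607 turn -0.1
[[[-0.1,-0.3,24.5],-0.0],[[-0.1,-0.3,24.5],-0.0],[[-0.1,-0.3,24.5],-0.0],[[-0.1,-0.3,24.5],-0.0]]
```

View pics/s8.png

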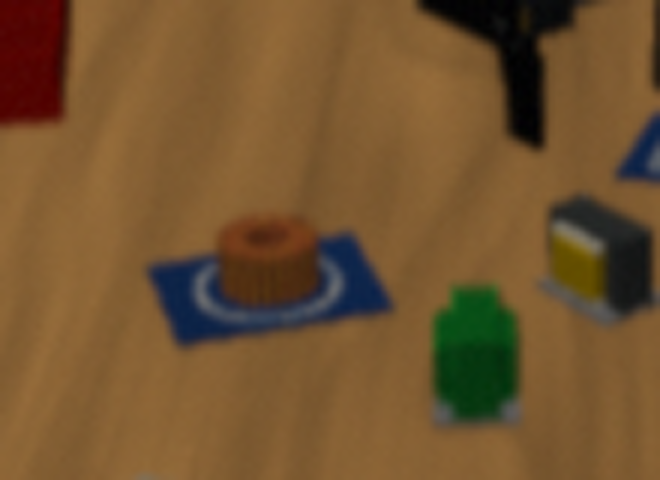

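The toroid is inside the ring and centred in x. In this view it is a few mm toward −y, and I'll verify that from the top later. Next is the transformer.

```bash
python3 -m pendant '[[[0,0,25],0],[[0,0,25],0],[[0,0,25],0],[[0,0,23],0],[[0,0,0],0]]'
python3 -m pendant '[[[0,0,0],0],[[0,0,0],0],[[0,0,0],0],[[0,0,0],0],[[0,0,0],0],[[0,0,0],0],[[0,0,0],0],[[0,0,0],0]]' 32 25
python3 -m pendant '[[[0,0,-15],0],[[0,0,-40],0],[[0,0,-50],0],[[0,0,0],0]]'
python3 plan.py .400 -.271 .13 73
python3 - <<'E'
from meas import *
c=camera("top");report(c,{k:TOP[k] for k in("mO","mC")});cv2.imwrite("pics/t9.png",cv2.resize(c["pixels"][125:265,150:390],None,fx=3.3,fy=3.3,interpolation=cv2.INTER_CUBIC))
E
```

```text
time: 24.28
position: [0.4752, -0.1085, 0.0276]
tool_rot: [0.94, 0.341, -0.001, -0.001]
ft_force: [-0.1, 0.9, -0.1]
grip_width: 0.0873
time: 25.28
position: [0.4752, -0.1087, 0.0293]
tool_rot: [0.94, 0.341, 0.0, 0.0]
ft_force: [0.3, 0.6, 3.7]
grip_width: 0.0415
time: 25.78
position: [0.4771, -0.1095, 0.1376]
tool_rot: [0.94, 0.341, 0.003, 0.003]
ft_force: [-0.0, -0.5, -3.1]
grip_width: 0.0421
t 25.77 pos [ 0.4771 -0.1095  0.1376] yaw 39.9 w 0.04209586882795509 turn -33.1
[[[-40.7,18.6,1.9],-8.3],[[-42.9,12.6,1.9],-8.3],[[-44.3,6.3,1.9],-8.3],[[-44.7,-0.2,1.9],-8.3]]
mO px [346.  163.6] xyz [ 0.6297 -0.118   0.004 ] size [0.176 0.156] long-axis yaw deg 89.4
mC px [191.7 198.7] xyz [0.514  0.3969 0.004 ] size [0.125 0.099] long-axis yaw deg 164.8
```

View pics/t9.png

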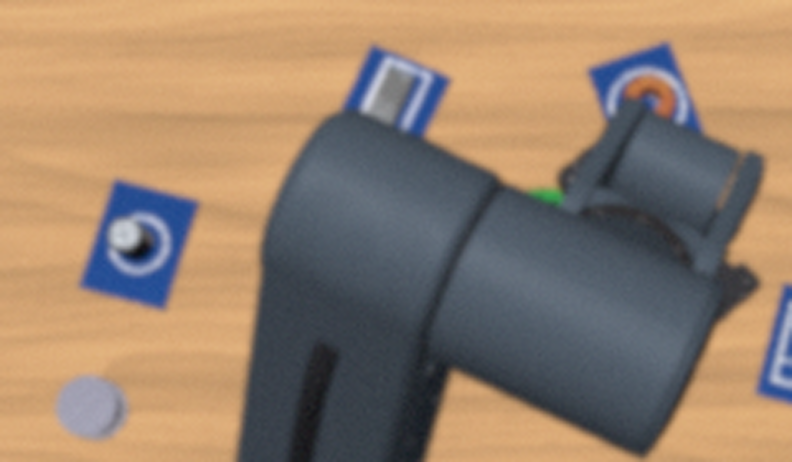

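The transformer is held at 42 mm, with about 3 N of weight. Now to its mat.

```bash
python3 -m pendant '[[[-41,19,0],-8.3],[[-43,13,0],-8.3],[[-44,6,0],-8.3],[[-45,0,0],-8.3],[[0,0,50],0],[[0,0,0],0],[[0,0,0],0],[[0,0,0],0]]'
python3 plan.py .400 -.271 .037 73 12
python3 - <<'E'
from meas import *
c=camera("side");cv2.imwrite("pics/s10.png",cv2.resize(c["pixels"][120:200,310:410],None,fx=6,fy=6,interpolation=cv2.INTER_CUBIC))
E
```

```text
time: 26.82
position: [0.3991, -0.2709, 0.0855]
tool_rot: [0.803, 0.596, 0.0, 0.001]
ft_force: [-0.4, -0.1, -3.5]
grip_width: 0.0418
t 26.82 pos [ 0.3991 -0.2709  0.0855] yaw 73.1 w 0.041846186662685934 turn 0.1
[[[0.0,0.2,9.7],0.0],[[0.0,0.2,9.7],0.0],[[0.0,0.2,9.7],0.0],[[0.0,0.2,9.7],0.0],[[0.0,0.2,9.7],0.0]]
```

View pics/s10.png

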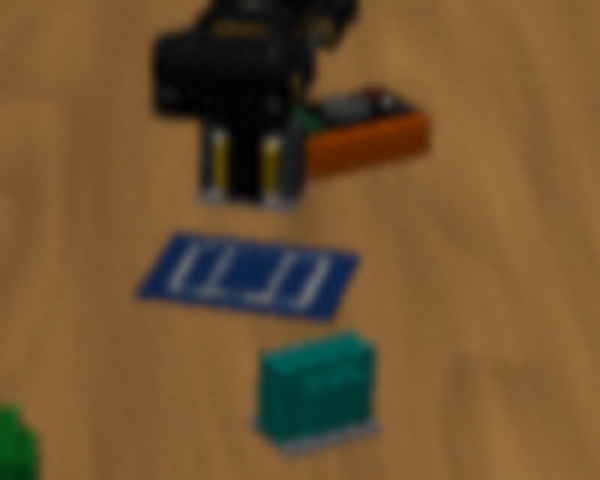

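The transformer is centred in x over its mat: 249 against 249 in the crop. Lowering now.

```bash
python3 -m pendant '[[[0,0,12],0],[[0,0,12],0],[[0,0,12],0],[[0,0,11],0],[[0,0,0],0],[[0,0,0],0]]'
python3 -m pendant '[[[0,0,1],0],[[0,0,1],0],[[0,0,0],0]]'
python3 -m pendant '[[[0,0,1],0],[[0,0,0],0]]'
```

```text
time: 27.62
position: [0.3983, -0.271, 0.037]
tool_rot: [0.804, 0.595, -0.0, -0.0]
ft_force: [-0.1, -0.2, -3.0]
grip_width: 0.0416
time: 28.0
position: [0.3984, -0.271, 0.0353]
tool_rot: [0.804, 0.595, 0.0, 0.0]
ft_force: [-0.4, -0.0, -2.3]
grip_width: 0.0419
time: 28.25
position: [0.3983, -0.271, 0.0341]
tool_rot: [0.804, 0.595, -0.0, -0.0]
ft_force: [-0.2, -0.4, -3.6]
grip_width: 0.0414
```

```bash
python3 -m pendant '[[[0,0,1],0],[[0,0,0],0]]'
python3 -m pendant '[[[0,0,0.6],0],[[0,0,0],0]]'
```

```text
time: 28.5
position: [0.3984, -0.271, 0.0333]
tool_rot: [0.804, 0.595, 0.0, 0.0]
ft_force: [-0.3, 1.0, -1.4]
grip_width: 0.0417
time: 28.75
position: [0.3984, -0.271, 0.0333]
tool_rot: [0.804, 0.595, 0.0, 0.0]
ft_force: [-1.6, 0.2, 5.7]
grip_width: 0.0418
```

```bash
python3 -m pendant '[[[0,0,-0.6],0],[[0,0,0],0],[[0,0,0],0],[[0,0,0],0],[[0,0,0],0],[[0,0,0],0]]' 75
python3 -m pendant '[[[0,0,-30],0],[[0,0,-50],0],[[0,0,-55],0],[[0,0,-40],0],[[0,0,0],0]]'
python3 plan.py .2 .6 .24 80
```

```text
time: 29.5
position: [0.3983, -0.271, 0.0331]
tool_rot: [0.804, 0.595, 0.0, -0.0]
ft_force: [0.1, -0.5, 0.1]
grip_width: 0.0747
time: 30.12
position: [0.3997, -0.2724, 0.2112]
tool_rot: [0.803, 0.595, 0.0, 0.004]
ft_force: [-0.7, -1.1, -0.1]
grip_width: 0.0753
t 30.12 pos [ 0.3997 -0.2724  0.2112] yaw 73.1 w 0.07532764552448595 turn -6.9
[[[51.8,-29.7,-1.9],-0.5],[[52.0,-29.3,-1.9],-0.5],[[52.2,-28.8,-1.9],-0.5],[[52.5,-28.4,-1.9],-0.5],[[52.7,-28.0,-1.9],-0.5],[[52.9,-27.6,-1.9],-0.5],[[53.1,-27.1,-1.9],-0.5],[[53.4,-26.7,-1.9],-0.5],[[53.6,-26.3,-1.9],-0.5],[[53.8,-25.8,-1.9],-0.5],[[54.0,-25.4,-1.9],-0.5],[[54.2,-25.0,-1.9],-0.5],[[54.4,-24.5,-1.9],-0.5],[[54.6,-24.1,-1.9],-0.5],[[54.8,-23.7,-1.9],-0.5]]
```

```bash
python3 -m pendant '[[[57,-17,-3],0],[[57,-17,-3],0],[[57,-17,-3],0],[[57,-17,-3],0],[[57,-17,-3],0],[[57,-17,-3],0],[[57,-17,-3],0],[[57,-17,-3],0]]'
python3 -m pendant '[[[57,-17,0],0],[[37,-40,0],0],[[37,-40,0],0],[[37,-40,0],0],[[37,-40,0],0],[[37,-40,0],0],[[37,-40,0],0],[[37,-40,0],0]]'
python3 - <<'E'
from meas import *
c=camera("side");report(c,{"meter":SIDE["meter"],"reel":SIDE["reel"]})
a=cv2.resize(c["pixels"][130:330,220:420],None,fx=2.9,fy=2.9,interpolation=cv2.INTER_CUBIC)
cv2.imwrite("pics/s11.png",a);np.save("s.npy",c["pixels"])
c=camera("top");report(c,{"reel":TOP["reel"]})
np.save("t.npy",c["pixels"]);I=c["pixels"];T=[]
# inside each mat: part silhouette = blob of not-blue/not-white at given height vs blue mat hull
hsv=cv2.cvtColor(cv2.resize(I,None,fx=4,fy=4,interpolation=cv2.INTER_CUBIC),cv2.COLOR_BGR2HSV)
for n,(u,v) in dict(T=(396,230),C=(192,199),H=(267,158),O=(346,157)).items():
    w=hsv[(v-25)*4:(v+25)*4,(u-25)*4:(u+25)*4]
    m=cv2.inRange(w,(100,110,40),(130,255,255));cn=max(cv2.findContours(m,cv2.RETR_EXTERNAL,cv2.CHAIN_APPROX_NONE)[0],key=cv2.contourArea)
    r=cv2.minAreaRect(cv2.convexHull(cn));p=(np.array(r[0])+.5)/4-.5+[u-25,v-25];print(n,ray2plane(c,p,.004).round(4),r[1],r[2])
    x=cv2.resize(I[v-25:v+25,u-25:u+25],(400,300) if 0 else (300,300),interpolation=cv2.INTER_CUBIC);T.append(x)
cv2.imwrite("pics/t11.png",np.vstack([np.hstack(T[:2]),np.hstack(T[2:])]))
E
```

```text
time: 31.12
position: [0.4, 0.2066, 0.2309]
tool_rot: [0.803, 0.595, -0.001, -0.0]
ft_force: [1.5, -0.9, -0.5]
grip_width: 0.0748
time: 32.12
position: [0.2075, 0.5942, 0.2299]
tool_rot: [0.803, 0.595, -0.002, 0.001]
ft_force: [1.4, 0.9, -0.6]
grip_width: 0.0752
meter px [358.6 151.1] xyz [ 0.368 -0.37   0.015] size [0.41  0.196] long-axis yaw deg 75.3
reel px [393.1 308.2] xyz [0.3474 0.4323 0.021 ] size [0.101 0.063] long-axis yaw deg 80.0
reel px [177.6 248. ] xyz [0.349  0.4311 0.021 ] size [0.061 0.073] long-axis yaw deg 75.6
T [[ 0.4003 -0.277   0.004 ]] (102.97346496582031, 131.9921875) 14.774551391601562
C [[0.5145 0.397  0.004 ]] (99.12223052978516, 134.02117919921875) 17.91250991821289
H [[0.6369 0.1162 0.004 ]] (16.233789443969727, 124.77555084228516) 26.04181480407715
O [[ 0.6192 -0.129   0.004 ]] (41.74205780029297, 97.7143783569336) 71.56504821777344
```

View pics/t11.png

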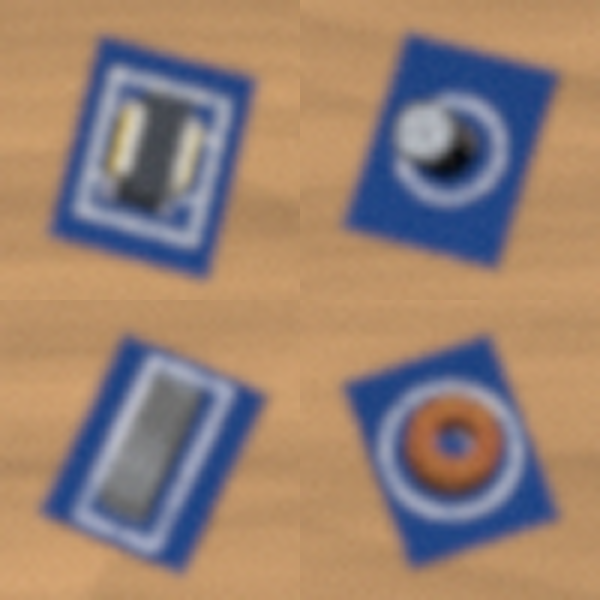

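View pics/s11.png

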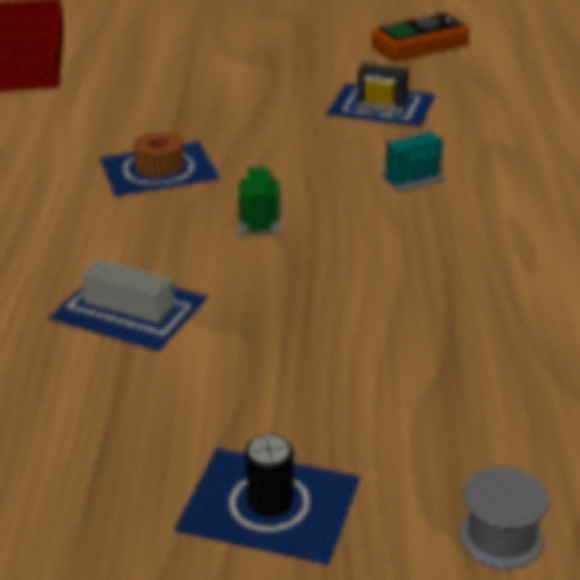

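```bash
python3 - <<'E'
from meas import *
c=camera("top");s=camera("side")
f=lambda p,u,v:(np.array(p)+.5)/6-.5+[u-25,v-25]
for n,u,v,p,z,m in(("T",396,230,(156,150),.04,(155,157)),("C",192,199,(125,135),.054,(152,150)),("H",267,158,(151,142),.028,(155,154)),("O",346,157,(155,143),.032,(150,151))):
    a=ray2plane(c,f(p,u,v),z)[0];b=ray2plane(c,f(m,u,v),.004)[0];print("top",n,a.round(4),b.round(4),((a-b)*1000).round(1)[:2])
g=lambda p:(np.array(p)+.5)/2.9-.5+[220,130]
for n,p,z,m in(("C",(270,450),.054,(269,502)),("O",(159,143),.032,(159,167))):
    a=ray2plane(s,g(p),z)[0];b=ray2plane(s,g(m),.004)[0];print("side",n,a.round(4),b.round(4),((a-b)*1000).round(1)[:2])
print("proj meter",proj(s,[[.341,-.452,.015]]).round(1))
r=s["pixels"];h=cv2.cvtColor(r,cv2.COLOR_BGR2HSV)[120:165,335:395];m=cv2.inRange(h,(4,170,80),(16,255,255));print("orange",cv2.connectedComponentsWithStats(m)[2:])
i=cv2.imread("pics/side0.png");h=cv2.cvtColor(i,cv2.COLOR_BGR2HSV)[120:165,335:395];m=cv2.inRange(h,(4,170,80),(16,255,255));print("start",cv2.connectedComponentsWithStats(m)[2:])
E
```

```text
top T [ 0.3991 -0.2726  0.04  ] [ 0.4003 -0.2779  0.004 ] [-1.2  5.3]
top C [0.5124 0.398  0.054 ] [0.5145 0.3963 0.004 ] [-2.1  1.7]
top H [0.651  0.1468 0.028 ] [0.6511 0.147  0.004 ] [-0.2 -0.2]
top O [ 0.6499 -0.1183  0.032 ] [ 0.6537 -0.1172  0.004 ] [-3.8 -1.1]
side C [0.512  0.3997 0.054 ] [0.5138 0.4    0.004 ] [-1.7 -0.3]
side O [ 0.6506 -0.1166  0.032 ] [ 0.652  -0.1131  0.004 ] [-1.4 -3.5]
proj meter [[364.3 142.4]]
orange (array([[   0,    0,   60,   45, 2423],
       [  13,   18,   34,   14,  277]], dtype=int32), array([[29.53281057, 21.68881552],
       [29.21299639, 24.72202166]]))
start (array([[   0,    0,   60,   45, 2424],
       [  13,   18,   34,   14,  276]], dtype=int32), array([[29.54249175, 21.68729373],
       [29.12681159, 24.74637681]]))
```

All four parts are within about 5 mm of their outline centres, and the reel and meter haven't moved. The arm is clear, so I hand in.

```bash
python3 -m pendant '[[[0,0,0],0],[[0,0,0],0],[[0,0,0],0],[[0,0,0],0]]'; python3 -c "
from rig import order
print(order.hand_in())"
```

```text
time: 32.83
position: [0.2095, 0.5934, 0.2324]
tool_rot: [0.804, 0.595, 0.0, -0.0]
ft_force: [0.2, -0.4, -0.1]
grip_width: 0.0749
the job is handed in; nothing more can be done
None
```

I placed the heat sink, capacitor, toroidal coil and transformer upright inside their own outlines and let go of each one. I handed the job in at about 33 s; the system reported no verdict.

Each part was lowered until the wrist felt light contact (under 10 N) before release, and the arm was clear of everything at hand-in.

| Part | Top view, final offset from outline centre | Side view offset |
|---|---|---|
| Heat sink | under 1 mm | about 7 mm (earlier reading, just after release) |
| Capacitor | about 3 mm | about 2 mm |
| Toroidal coil | about 4 mm | about 4 mm |
| Transformer | about 5 mm | looked inside its outline, not measured |

- **Alignment:** the heat sink measured about 1.5° off its outline. The transformer was set down with the jaws within 1° of its mat's direction.
- **Disagreement between cameras:** the two views differ by 3–8 mm in y on the mat centres. The heat sink's 7 mm side reading against under 1 mm from the top comes from this. All readings are inside the 12 mm limit.
- **Bystanders:** the reel's position and the multimeter's orange patch matched their starting images to well under a pixel. The green and turquoise look-alikes were not touched.

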